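# Find and open the unlocked drop flap

## Task

Three of the four identical drop flaps in the steel deck are locked from below and one is not. Press lightly with the fingertips on the long, grooved end of one flap after another to find the one that rocks, without forcing the locked ones, then push that flap fully open so that it stays open, and withdraw. Leave the jar, the cassette rack and the slide basket standing where they are.

Things in the scene. Friction and masses are not known exactly. Their poses are not given: they have to be found in the camera images.
- flap_1 (a joint): Tilt of flap 1 (rad): 0 = shut, flush. Grows as the long, grooved end goes down; stop at 0.9 = fully open; -0.06 = stop with the short end slightly down. Locked: gives at most 1.5 mm (0.03 rad) at either end. Unlocked: rocks either way against about 3 N of friction at the press point, no spring, balanced, stays at any tilt it is left.
- flap_2 (a joint): Tilt of flap 2 (rad): 0 = shut, flush. Grows as the long, grooved end goes down; stop at 0.9 = fully open; -0.06 = stop with the short end slightly down. Locked: gives at most 1.5 mm (0.03 rad) at either end. Unlocked: rocks either way against about 3 N of friction at the press point, no spring, balanced, stays at any tilt it is left.
- flap_3 (a joint): Tilt of flap 3 (rad): 0 = shut, flush. Grows as the long, grooved end goes down; stop at 0.9 = fully open; -0.06 = stop with the short end slightly down. Locked: gives at most 1.5 mm (0.03 rad) at either end. Unlocked: rocks either way against about 3 N of friction at the press point, no spring, balanced, stays at any tilt it is left.
- flap_4 (a joint): Tilt of flap 4 (rad): 0 = shut, flush. Grows as the long, grooved end goes down; stop at 0.9 = fully open; -0.06 = stop with the short end slightly down. Locked: gives at most 1.5 mm (0.03 rad) at either end. Unlocked: rocks either way against about 3 N of friction at the press point, no spring, balanced, stays at any tilt it is left.
- flap_1_press (a point): Press point of flap 1 (outermost at the deck's +y side): on the flap's top face, half-way across its width, 45 mm from the pivot towards the long end. It moves with the flap. Site axes as the deck's when shut: -x points to the long end. Pushed straight down here by shut fingers, the flap is fully open once the tips are 25 to 60 mm below the deck top. The chute below an unlocked flap is free to 80 mm down.
- flap_2_press (a point): Press point of flap 2 (second from +y): on the flap's top face, half-way across its width, 45 mm from the pivot towards the long end. It moves with the flap. Site axes as the deck's when shut: -x points to the long end. Pushed straight down here by shut fingers, the flap is fully open once the tips are 25 to 60 mm below the deck top.
- flap_3_press (a point): Press point of flap 3 (third from +y): on the flap's top face, half-way across its width, 45 mm from the pivot towards the long end. It moves with the flap. Site axes as the deck's when shut: -x points to the long end. Pushed straight down here by shut fingers, the flap is fully open once the tips are 25 to 60 mm below the deck top.
- flap_4_press (a point): Press point of flap 4 (outermost at -y): on the flap's top face, half-way across its width, 45 mm from the pivot towards the long end. It moves with the flap. Site axes as the deck's when shut: -x points to the long end. Pushed straight down here by shut fingers, the flap is fully open once the tips are 25 to 60 mm below the deck top.
- deck: White-sided box on the bench with a plain steel top, 280 mm (x) by 500 mm (y) by 120 mm high; fixed. Origin at the centre of its underside, z up; its -x side faces roughly to the robot. Four identical aluminium flaps lie flush in its top in a row along y, at deck y = +172.5, +57.5, -57.5, -172.5 mm for flaps 1 to 4. Which one is unlocked cannot be seen and changes every time.
- flap_row (a point): Middle of the row of flaps, on the deck top, on the flaps' common pivot line (parallel to deck y). Each flap is 110 by 80 mm (y), 6 mm thick, with 2 mm gaps round it. From the pivot line its long end reaches 75 mm towards -x, with two dark cross grooves at 60 and 66 mm; its short end reaches 35 mm towards +x and stands 27 mm above the deck when fully open.
- jar_center (a point): Centre of a lidded specimen jar, 48 mm across, 62 mm tall, standing loose on the deck's rear band (+x of the flaps).
- cassettes_center (a point): Centre of a loose rack of six white cassettes, 50 by 85 mm, 42 mm tall, on the rear band.
- basket_center (a point): Centre of a small round slide basket, two white discs 60 mm across with a grey knob on top, 63 mm tall, loose on the rear band.

How it is judged (in metres and radians):
At the end, for the whole second after the job is handed in: One flap is tilted open by more than 0.7 rad (stop at 0.9) and at rest, and the jar, the cassette rack and the basket are within 20 mm of where they stood (value of joint any of flap_1, flap_2, flap_3, flap_4 above 0.7 rad and velocity of joint each of flap_1, flap_2, flap_3, flap_4 below 0.1 rad/s and distance of each of jar_center, cassettes_center, basket_center from where it was at the start of the episode below 0.02 m); the robot touches nothing.
It fails at once if the deck or a flap is forced: pressed with more than 80 N (contact force between any of the fingers, the arm and deck above 80 N).
It fails at once if the jar, the cassette rack or the basket is lifted, carried or pushed more than 20 mm (distance of any of jar_center, cassettes_center, basket_center from where it was at the start of the episode above 0.02 m).
It fails at once if the jar, the cassette rack or the basket is tipped over (angle between any of jar_center, cassettes_center, basket_center's own z axis and vertical above 0.5 rad).
It also fails if it takes over 64 s, if anything falls off the work surface, if the arm or the gripper's body presses on something with over 40 N, if the wrist force passes 120 N, or if a joint passes its speed limit or range.

## Robot

A 7-joint arm with a two-finger parallel gripper is mounted at the origin on the work surface. World frame = base frame: x ahead of the robot, y to its left, z up, the work surface at z = 0. Lengths are in m, angles in degrees, forces in N, time in s.
With the tool pointing down it reaches from about 0.425 to 0.875 m from the base axis. Payload 4.7 kg.
Tool frame: the origin (TCP) lies on the centre line of the jaws, within the pads' length; the fingertips stand ahead of it and the grasp point (between the pads) lies 2 mm behind it (env.tip_reach is the x of the fingertips in the tool frame, in m); x points along the fingers, z is the direction in which the jaws open and shut, and the axes are right-handed (so a half turn about x gives the same grasp; the last joint's range is limited). The gripper opens to 87 mm and grips with 3 to 60 N. Pads are 19 mm wide; open, the fingers measure 117 mm over their backs; the gripper's body (75 mm by 190 mm) begins 51 mm behind the grasp point.
Start: joints at [-73.963, 18.392, -4.016, 83.108, 1.295, 78.541, -3.26], TCP at [0.171, 0.627, 0.24] pointing down, gripper open.
Joint ranges: [-163.93, 163.93], [-17.29, 119.83], [-79.2, 71.16], [3.27, 140.29], [-89.18, 269.18], [5.43, 117.66], [-154.24, 154.24]. Speed limits (degrees/s): [147.25, 147.25, 180, 180, 180, 180, 180].

## Interface

Orientations are given as [roll, pitch, yaw] about the fixed x, y, z axes, in that order (R = Rz(yaw) Ry(pitch) Rx(roll)).
In Python, from cell import telemetry, optics, env, models gives the robot as it stands.
- The arm moves only by the shell command python3 -m pendant 'ROWS' [FORCE]. ROWS is JSON, a list of rows, each a list of 3 entries, a list of its own where there are three numbers: the finger opening in mm, from 0 to 87, then the shift along the tool's x, y, z in mm, then the turn, a rotation vector about the tool's x, y, z in rad. A call has 1 to 10 rows; each row is the pose to reach, as a shift and turn from the pose commanded when the call began, along the tool's axes at that moment; what a row does not reach only later rows make up. A row lasts 1/12 s, in which the tool goes at most 41.7 mm and 7.16 degrees, less where a joint would pass 70% of its speed; a pose out of reach is approached as far as the arm can. A call with a gripper value outside its range is refused whole. The fingers move at their own pace and stop on an object; FORCE is the grip in N (left out, the last holds). Time passes only in rows, so rows that repeat a pose let the fingers close. It gives the time, the measured TCP pose, the force and the opening at its end, in the units of the state.
- telemetry.get_obs(): the state, without advancing time (a new reading comes with each control period).
- optics.read_camera(name): name is "scene" or "top"; returns a dict with "image" (420x560x3 uint8, blue, green, red), "range_z" (420x560 float32, m along the optical axis (not along the pixel's ray), 0 where there is no reading), "fx", "fy", "cx", "cy" (pixels), "cam_to_world" (4x4, takes a point from camera to world coordinates). Camera axes: x right, y up, looking along -z (the intrinsics and any distortion apply to the point x, -y, -z); pixel columns grow to the right and rows downward; lengths in m; the calibration is good to about 2 mm. A picture is of the moment at which its call begins.
- env.sign_off(): hands the job in, once; it reports no verdict.
Trained networks look in the newest picture that a camera, given by its name, has taken for a name from the list of things; names that differ only in an ending like _2 or _b are one class to them, and where a whole thing is asked for, a point or a joint stands for the part that bears it (a point fixed in the world has none). Each returns a list of dicts, best first, with "confidence" (0 to 1); they miss things now and then, are a little off and sometimes report something else, mostly with a low value. They report only what shows in the picture. A call takes as long as a camera call.
- models.masks_of(camera, label): "pixels" (420x560 bool, what is visible of it) and "extent" ([left, top, right, bottom] as shares, 0 to 1, of the picture: columns of its width, rows of its height, round what is visible of it).
- models.landmark_of(camera, label): "centre" ([row, column] as shares, 0 to 1, of the picture: columns of its width, rows of its height: a listed point, or the origin of a listed thing).
The state is a dict: "time_s": time; "qpos": joint angles; "joint_velocities": joint speeds; "effort": joint torques, N m; "tool_pos": TCP position; "tool_rot": TCP orientation; "force": force on the tool from outside, world axes, zero at the start; "wrist_torque": the same for the moment, N m; "grip_width": finger opening in m.
Only numpy, scipy, OpenCV 4.12 (cv2) and the standard library are available. Lean on these libraries where they do the work, as an engineer would, in place of code of your own. Each camera call takes 0.05 s, during which the arm holds its last target.

## Working session

There is one attempt and no reset: what is moved stays moved. The work goes in short steps, Python scripts to look and compute and a shell command to move; the robot and the scene stay as the last step left them, time stands still between calls to the robot, and variables do not carry over. Pictures are saved under pics/ and viewed, and the job is handed in when it is done.

```bash
ls; mkdir -p pics; cat > h.py <<'E'
import numpy as np, cv2
from cell import telemetry, optics, env, models
def px2w(c,r,col,z=None):
    if z is None: z=c["range_z"][int(r),int(col)]
    p=np.array([(col-c["cx"])/c["fx"]*z,-(r-c["cy"])/c["fy"]*z,-z,1]); return (c["cam_to_world"]@p)[:3]
E
python3 - <<'E'
from h import *
for n in("scene","top"):
    c=optics.read_camera(n); cv2.imwrite(f"pics/{n}0.png",c["image"])
    print(n,c["fx"],c["cx"],c["cy"],c.keys(),c["cam_to_world"].round(3).tolist())
    for l in["flap_1_press","flap_row","deck","jar_center","basket_center","cassettes_center"]:
        for d in models.landmark_of(n,l)[:5]:
            r,q=d["centre"][0]*420,d["centre"][1]*560
            print(l,round(d["confidence"],2),round(r),round(q),px2w(c,min(r,419),min(q,559)).round(3))
print(telemetry.get_obs(),env.tip_reach)
E
```

```text
pics
scene 417.2624798674319 276.0726325501302 211.7638227352965 dict_keys(['image', 'range_z', 'fx', 'fy', 'cx', 'cy', 'cam_to_world']) [[0.838, -0.425, 0.341, 0.891], [0.545, 0.664, -0.512, -0.341], [-0.009, 0.615, 0.788, 0.712], [0.0, 0.0, 0.0, 1.0]]
flap_1_press 0.71 144 267 [0.522 0.182 0.12 ]
flap_row 0.86 211 251 [0.596 0.021 0.12 ]
deck 0.92 252 266 [ 0.667 -0.038  0.121]
jar_center 0.9 283 274 [ 0.729 -0.105  0.181]
basket_center 0.72 167 336 [0.686 0.168 0.156]
cassettes_center 0.97 227 306 [0.71  0.018 0.159]
top 484.55655161462414 278.0695686227563 209.69192163234877 dict_keys(['image', 'range_z', 'fx', 'fy', 'cx', 'cy', 'cam_to_world']) [[0.001, 0.998, -0.068, 0.57], [-1.0, 0.001, -0.006, 0.028], [-0.006, 0.068, 0.998, 0.975], [0.0, 0.0, 0.0, 1.0]]
flap_1_press 0.57 269 195 [0.523 0.179 0.119]
flap_row 0.78 230 284 [0.593 0.022 0.12 ]
deck 0.69 214 284 [0.62  0.023 0.12 ]
jar_center 0.7 153 353 [ 0.718 -0.091  0.183]
basket_center 0.89 174 200 [0.682 0.162 0.184]
basket_center 0.54 266 197 [0.529 0.177 0.118]
cassettes_center 0.92 161 281 [0.708 0.029 0.16 ]
{'time_s': 0.7, 'qpos': array([-73.96534216,  18.38996743,  -4.01674605,  83.10827027,
         1.2958397 ,  78.54011788,  -3.2614951 ]), 'joint_velocities': array([-0.00489862,  0.02748311, -0.01157595,  0.0184628 , -0.01725948,
        0.08245834,  0.13324838]), 'effort': array([-3.69492382e-04, -4.90945959e+01, -4.03364422e-01, -3.12703407e+01,
       -6.38150470e-02,  3.35444603e-02,  1.60722243e-05]), 'tool_pos': array([0.17074672, 0.62719219, 0.2396025 ]), 'tool_rot': array([-26.26388194,  89.99238752,  48.50955698]), 'force': array([-0.34181309,  1.1753714 ,  0.74981968]), 'wrist_torque': array([-2.50119019e-02,  4.54960046e-03,  1.75570967e-05]), 'grip_width': 0.08705936541985106} 0.017
```

View pics/top0.png

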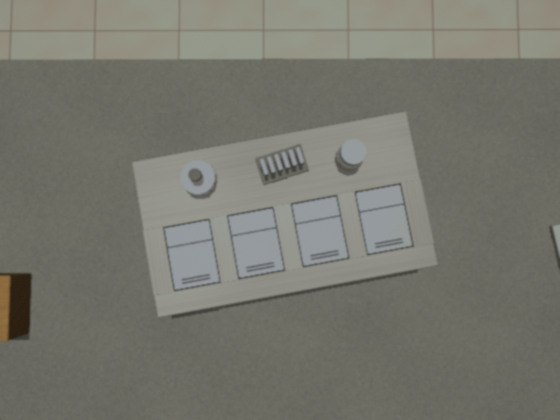

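View pics/scene0.png

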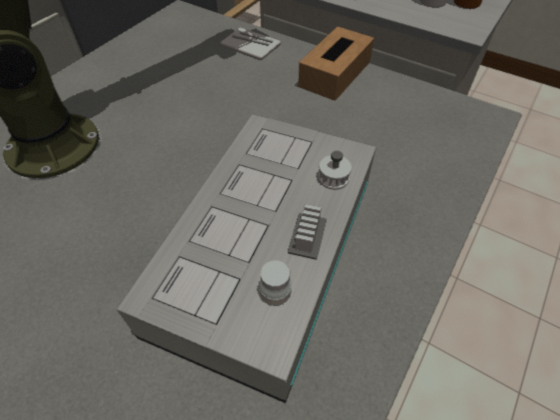

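The top view shows the deck with corners at about (134,161), (406,113), (437,265) and (158,315). The four flaps have their grooves towards the bottom, i.e. the robot side. I'll fit the deck pose next.

```bash
cat >> h.py <<'E'
def cloud(c):
    r,q=np.mgrid[0:420,0:560]; z=c["range_z"]
    p=np.stack([(q-c["cx"])/c["fx"]*z,-(r-c["cy"])/c["fy"]*z,-z,np.ones_like(z)],-1); return (p@c["cam_to_world"].T)[...,:3]
E
python3 - <<'E'
from h import *
for n in("scene","top"):
    c=optics.read_camera(n); P=cloud(c)
    m=(abs(P[...,2]-.12)<.008)&(c["range_z"]>0)
    m=cv2.morphologyEx(m.astype(np.uint8),cv2.MORPH_OPEN,np.ones((3,3)))
    k,lab,st,_=cv2.connectedComponentsWithStats(m); i=1+st[1:,4].argmax()
    Q=P[lab==i]; rect=cv2.minAreaRect(Q[:,:2].astype(np.float32)); print(n,rect,np.median(Q[:,2]))
    ms=models.masks_of(n,"flap_1")
    for d in ms[:6]:
        S=P[d["pixels"]]; R=cv2.minAreaRect(S[:,:2].astype(np.float32)); print(round(d["confidence"],2),np.round(R[0],4),np.round(R[1],3),round(R[2],1),np.median(S[:,2]).round(3))
c=optics.read_camera("top"); im=c["image"][170:290,140:440]; cv2.imwrite("pics/z.png",cv2.convertScaleAbs(cv2.resize(im,None,fx=2.6,fy=2.6,interpolation=cv2.INTER_CUBIC),alpha=1.4))
E
```

```text
scene ((0.6221403479576111, 0.026158630847930908), (0.2808264195919037, 0.5022632479667664), 10.553043365478516) 0.1201441578953597
0.86 [ 0.7166 -0.1305] [0.133 0.53 ] 53.7 0.12
0.82 [ 0.6792 -0.0428] [0.125 0.727] 29.5 0.12
0.68 [ 0.7268 -0.198 ] [0.132 0.414] 66.7 0.12
top ((0.6232761740684509, 0.023707926273345947), (0.2804073691368103, 0.5008918046951294), 10.562711715698242) 0.11946265423319974
0.94 [0.568  0.0758] [0.119 0.095] 10.4 0.119
0.75 [ 0.5974 -0.0906] [0.116 0.243] 10.8 0.12
0.59 [ 0.588  -0.0325] [0.12  0.125] 10.1 0.119
```

View pics/z.png

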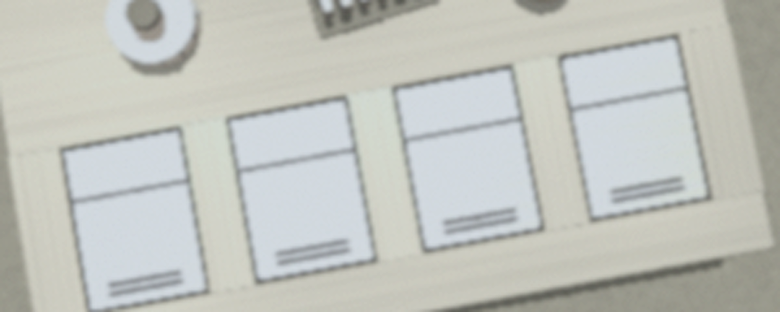

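```bash
python3 - <<'E'
from h import *
c=optics.read_camera("top"); a=np.radians(10.556); ex=np.array([np.cos(a),np.sin(a)]); ey=np.array([-np.sin(a),np.cos(a)]); o=np.array([.6227,.0249])
for nm,(u,v) in dict(p1=(130,191),p4=(628,99),p2=(298,161),p3=(464,129),g1=(145,286),g4=(648,190),s1=(122,139),s4=(620,48),e1=(148,301),e4=(650,210)).items():
    w=px2w(c,170+(v+.5)/2.6-.5,140+(u+.5)/2.6-.5)
    d=w[:2]-o; print(nm,w.round(4),(d@ex).round(4),(d@ey).round(4))
for px in (-.026,):
  for i,y in enumerate([.1725,.0575,-.0575,-.1725]):
    for xx in(px-.045,): w=o+ex*xx+ey*y; print(i+1,w.round(4),np.hypot(*w).round(3))
E
```

```text
p1 [0.5687 0.1894 0.1184] -0.0229 0.1716
p4 [ 0.6315 -0.149   0.1197] -0.0232 -0.1726
p2 [0.5892 0.0754 0.1167] -0.0237 0.0558
p3 [ 0.6111 -0.0376  0.1177] -0.0229 -0.0593
g1 [0.5049 0.178  0.1209] -0.0878 0.1721
g4 [ 0.5697 -0.162   0.1187] -0.0863 -0.174
s1 [0.6048 0.1988 0.1009] 0.0142 0.1742
s4 [ 0.6663 -0.144   0.1201] 0.0119 -0.174
e1 [0.4947 0.176  0.1198] -0.0981 0.172
e4 [ 0.5546 -0.1857  0.0175] -0.1055 -0.1946
1 [0.5213 0.1815] 0.552
2 [0.5424 0.0684] 0.547
3 [ 0.5634 -0.0446] 0.565
4 [ 0.5845 -0.1577] 0.605
```

```bash
cat >> h.py <<'E'
from scipy.spatial.transform import Rotation as Ro
A=np.radians(10.556); EX=np.array([np.cos(A),np.sin(A),0]); EY=np.array([-np.sin(A),np.cos(A),0]); O=np.array([.6227,.0249,0])
def press(i): return O+EX*-.0685+EY*[.1725,.0575,-.0575,-.1725][i-1]+[0,0,.12]
def plan(target_tcp):
    s=telemetry.get_obs(); R=Ro.from_euler('xyz',s["tool_rot"],degrees=True)
    best=None
    for sg in(1,-1):
        z=sg*EY; x=np.array([0,0,-1.]); T=Ro.from_matrix(np.stack([x,np.cross(z,x),z],1))
        rv=(R.inv()*T).as_rotvec()
        if best is None or np.linalg.norm(rv)<np.linalg.norm(best): best=rv
    print("t",s["time_s"],"pos",s["tool_pos"].round(4),"F",s["force"].round(2),"q",s["qpos"].round(0),"shift mm",(R.inv().apply(np.array(target_tcp)-s["tool_pos"])*1000).round(1),"rot",best.round(3))
E
python3 - <<'E'
from h import *
c=optics.read_camera("top");P=cloud(c)
S=P[270:345,0:32].reshape(-1,3); S=S[S[:,2]>.03]; print(S.min(0),S.max(0))
plan(press(1)+[0,0,.12-.0])
plan(press(1)+[0,0,.017+.02])
E
```

```text
[0.39056771 0.02793947 0.03000678] [0.56977033 0.57473137 0.97538282]
t 1.05 pos [0.1708 0.6272 0.2396] F [-0.85 -0.11 -0.02] q [-74.  18.  -4.  83.   1.  79.  -3.] shift mm [-4.000e-01 -4.575e+02 -3.369e+02] rot [-0.45  0.    0.  ]
t 1.05 pos [0.1708 0.6272 0.2396] F [-0.85 -0.11 -0.02] q [-74.  18.  -4.  83.   1.  79.  -3.] shift mm [  82.6 -457.5 -336.9] rot [-0.45  0.    0.  ]
```

```bash
python3 -m pendant '[[0,[0,-33,-24.3],[-0.04,0,0]],[0,[0,-66,-48.6],[-0.08,0,0]],[0,[0,-99,-73],[-0.12,0,0]],[0,[0,-132,-97],[-0.16,0,0]],[0,[0,-165,-121.5],[-0.2,0,0]],[0,[0,-198,-146],[-0.25,0,0]],[0,[0,-231,-170],[-0.3,0,0]],[0,[0,-264,-194],[-0.35,0,0]],[0,[0,-297,-219],[-0.4,0,0]],[0,[0,-330,-243],[-0.45,0,0]]]' 20
python3 - <<'E'
from h import *
plan(press(1)+[0,0,.017+.015])
E
```

```text
time_s: 1.88
tool_pos: [0.4263, 0.3042, 0.24]
tool_rot: [-51.1, 89.9, 49.6]
force: [-0.0, 1.1, -0.2]
grip_width: 0.0289
t 1.8833 pos [0.4263 0.3042 0.24  ] F [-0.03  1.15 -0.17] q [-48.   3.  10. 101.  -1.  76.  63.] shift mm [  88.   -73.  -138.3] rot [0.002 0.001 0.001]
```

```bash
python3 -m pendant '[[0,[0,-18,-35],[0,0,0]],[0,[0,-36,-70],[0,0,0]],[0,[0,-55,-105],[0,0,0]],[0,[20,-73,-138],[0,0,0]],[0,[50,-73,-138],[0,0,0]],[0,[75,-73,-138],[0,0,0]],[0,[88,-73,-138],[0,0,0]],[0,[88,-73,-138],[0,0,0]],[0,[88,-73,-138],[0,0,0]]]'
python3 - <<'E'
from h import *
plan(press(1)+[0,0,.017])
for n in("scene","top"): cv2.imwrite(f"pics/{n}1.png",optics.read_camera(n)["image"])
E
```

```text
time_s: 2.63
tool_pos: [0.5221, 0.1837, 0.1513]
tool_rot: [109.0, 89.9, -150.5]
force: [0.1, 1.1, -0.6]
grip_width: 0.0007
t 2.6333 pos [0.5221 0.1837 0.1513] F [ 0.06  1.07 -0.58] q [-38.  10.  18. 104.  -3.  66.  81.] shift mm [14.3 -1.3 -2. ] rot [ 0.    -0.    -0.001]
```

View pics/scene1.png

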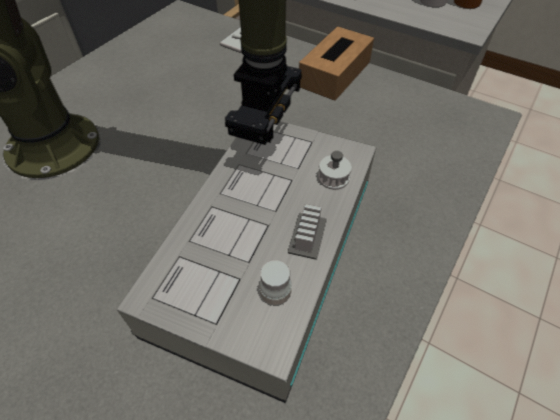

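The gripper is above flap 1 at about (262,150), with the rear items untouched. I'll press gently in small steps.

```bash
python3 -m pendant '[[0,[6,0,0],[0,0,0]],[0,[10,-1,-2],[0,0,0]],[0,[12,-1,-2],[0,0,0]],[0,[12,-1,-2],[0,0,0]]]'; python3 -m pendant '[[0,[1,0,0],[0,0,0]],[0,[2,0,0],[0,0,0]],[0,[2,0,0],[0,0,0]]]'; python3 -m pendant '[[0,[0.5,0,0],[0,0,0]],[0,[1,0,0],[0,0,0]],[0,[1,0,0],[0,0,0]]]'
```

```text
time_s: 3.07
tool_pos: [0.5235, 0.1817, 0.1392]
tool_rot: [105.8, 90.0, -153.6]
force: [-0.7, 0.1, -0.3]
grip_width: 0.0006
time_s: 3.32
tool_pos: [0.5238, 0.182, 0.1375]
tool_rot: [-52.8, 90.0, 47.8]
force: [0.4, -0.1, -0.3]
grip_width: 0.0003
time_s: 3.57
tool_pos: [0.5238, 0.182, 0.1369]
tool_rot: [-55.4, 90.0, 45.2]
force: [-1.6, -0.0, 2.0]
grip_width: 0.0005
```

```bash
for i in 1 2; do python3 -m pendant '[[0,[0.5,0,0],[0,0,0]],[0,[1,0,0],[0,0,0]],[0,[1,0,0],[0,0,0]]]'|egrep 'pos|force'; done
```

```text
tool_pos: [0.5239, 0.182, 0.1368]
force: [-3.5, -1.1, 9.0]
tool_pos: [0.5239, 0.182, 0.1367]
force: [-5.7, -2.3, 12.1]
```

```bash
for i in 1; do python3 -m pendant '[[0,[0.5,0,0],[0,0,0]],[0,[1.5,0,0],[0,0,0]],[0,[1.5,0,0],[0,0,0]],[0,[1.5,0,0],[0,0,0]]]'|egrep 'pos|force'; done; python3 - <<'E'
from h import *
c=optics.read_camera("top");cv2.imwrite("pics/top2.png",c["image"]); plan(press(2)+[0,0,.032])
E
```

```text
tool_pos: [0.5239, 0.182, 0.1366]
force: [-8.4, -2.9, 21.7]
t 4.45 pos [0.5239 0.182  0.1366] F [-9.07 -2.66 21.4 ] q [-38.  11.  18. 105.  -4.  64.  82.] shift mm [-1.550e+01  1.000e-01 -1.151e+02] rot [-0.     0.001  0.001]
```

View pics/top2.png

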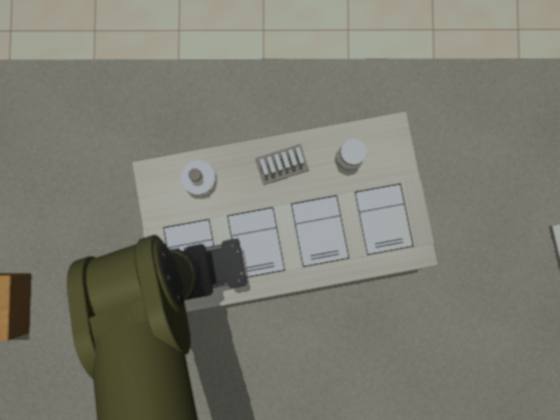

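Flap 1 holds at 22 N, so it is locked; the view shows the gripper over it and nothing else disturbed. Next is flap 2.

```bash
python3 -m pendant '[[0,[-10,0,0],[0,0,0]],[0,[-18,0,-10],[0,0,0]],[0,[-18,0,-45],[0,0,0]],[0,[-18,0,-80],[0,0,0]],[0,[-18,0,-105],[0,0,0]],[0,[-18,0,-115],[0,0,0]],[0,[-10,0,-115],[0,0,0]],[0,[-6,0,-115],[0,0,0]],[0,[-6,0,-115],[0,0,0]]]'|egrep 'pos|force'; for i in 1 2; do python3 -m pendant '[[0,[1,0,0],[0,0,0]],[0,[1.5,0,0],[0,0,0]],[0,[1.5,0,0],[0,0,0]]]'|egrep 'pos|force';done
```

```text
tool_pos: [0.5438, 0.0707, 0.1375]
force: [-0.8, -0.3, -0.7]
tool_pos: [0.5446, 0.0704, 0.1374]
force: [0.3, -0.2, 0.3]
tool_pos: [0.545, 0.0699, 0.1365]
force: [-0.1, 1.5, 3.2]
```

```bash
for i in 1 2 3; do python3 -m pendant '[[0,[1,0,0],[0,0,0]],[0,[1.5,0,0],[0,0,0]],[0,[1.5,0,0],[0,0,0]]]'|egrep 'pos|force';done
```

```text
tool_pos: [0.5451, 0.0695, 0.1348]
force: [-1.2, 3.0, 2.8]
tool_pos: [0.5452, 0.069, 0.1331]
force: [-0.1, 1.5, 2.8]
tool_pos: [0.5451, 0.0687, 0.1316]
force: [0.8, 0.7, 4.2]
```

Flap 2 gives 5 mm at a steady 3 N or so, so it is the unlocked one. I'll push it down.

```bash
python3 -m pendant '[[0,[3,0,0],[0,0,0]],[0,[6,0,0],[0,0,0]],[0,[9,0,0],[0,0,0]],[0,[12,0,0],[0,0,0]],[0,[15,0,0],[0,0,0]],[0,[18,0,0],[0,0,0]],[0,[20,0,0],[0,0,0]],[0,[20,0,0],[0,0,0]]]'|egrep 'pos|force'; for i in 1 2; do python3 -m pendant '[[0,[2,0,0],[0,0,0]],[0,[4,0,0],[0,0,0]],[0,[5,0,0],[0,0,0]],[0,[5,0,0],[0,0,0]]]'|egrep 'pos|force';done
```

```text
tool_pos: [0.544, 0.0685, 0.1106]
force: [-0.4, -0.6, 2.1]
tool_pos: [0.5445, 0.0689, 0.1062]
force: [-0.9, -0.3, 2.6]
tool_pos: [0.5444, 0.069, 0.1011]
force: [-0.6, 0.9, 2.0]
```

```bash
for i in 1 2 3; do python3 -m pendant '[[0,[1,0,0],[0,0,0]],[0,[2,0,0],[0,0,0]],[0,[3,0,0],[0,0,0]],[0,[3,0,0],[0,0,0]]]'|egrep 'pos|force';done
```

```text
tool_pos: [0.5446, 0.0689, 0.0983]
force: [-1.0, -0.6, 2.1]
tool_pos: [0.5446, 0.0689, 0.0953]
force: [-0.6, -0.2, 1.6]
tool_pos: [0.5446, 0.0689, 0.0923]
force: [-1.2, 0.3, 2.4]
```

```bash
python3 - <<'E'
from h import *
for n in("scene","top"): cv2.imwrite(f"pics/{n}3.png",optics.read_camera(n)["image"])
E
```

```text
(no output)
```

View pics/scene3.png

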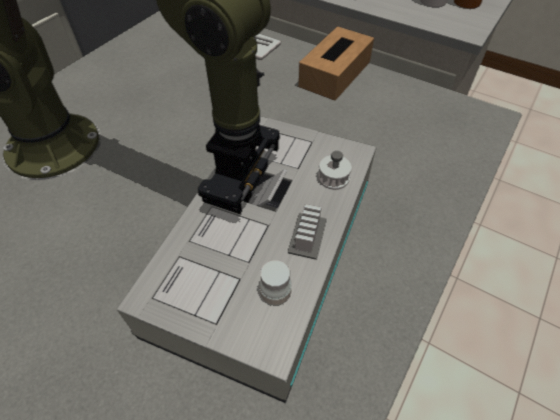

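The flap 2 short end is up at about (282,190). I'll go a few mm further, until it reaches the stop.

```bash
for i in 1 2 3; do python3 -m pendant '[[0,[1,0,0],[0,0,0]],[0,[2,0,0],[0,0,0]],[0,[2,0,0],[0,0,0]]]'|egrep 'pos|force';done
```

```text
tool_pos: [0.545, 0.0689, 0.0917]
force: [-3.7, -1.0, 9.0]
tool_pos: [0.5453, 0.069, 0.0913]
force: [-6.8, -1.0, 19.5]
tool_pos: [0.5454, 0.069, 0.091]
force: [-11.7, -1.4, 30.8]
```

The force is climbing with hardly any travel, which means the flap is on its stop. I'm withdrawing straight up, then back towards the start side.

```bash
python3 -m pendant '[[0,[-5,0,0],[0,0,0]],[0,[-15,0,0],[0,0,0]],[0,[-30,0,0],[0,0,0]],[0,[-50,0,0],[0,0,0]],[0,[-75,0,0],[0,0,0]],[0,[-105,0,0],[0,0,0]],[0,[-135,0,0],[0,0,0]],[0,[-150,0,20],[0,0,0]],[0,[-150,0,60],[0,0,0]],[0,[-150,0,100],[0,0,0]]]'; python3 -m pendant '[[0,[0,20,35],[0,0,0]],[0,[0,40,70],[0,0,0]],[0,[0,60,105],[0,0,0]],[0,[0,80,140],[0,0,0]],[0,[0,95,170],[0,0,0]],[0,[0,110,200],[0,0,0]],[0,[0,110,200],[0,0,0]],[0,[0,110,200],[0,0,0]]]'
python3 - <<'E'
from h import *
for n in("scene","top"):
    c=optics.read_camera(n); cv2.imwrite(f"pics/{n}4.png",c["image"]); P=cloud(c)
    for l in["flap_1_press","jar_center","basket_center","cassettes_center"]:
        for d in models.landmark_of(n,l)[:2]:
            r,q=d["centre"][0]*420,d["centre"][1]*560
            print(n,l,round(d["confidence"],2),round(r),round(q),px2w(c,r,q).round(3))
# raised short end profile
p=O+EX*-.0235+EY*.0575
D=P-p; u=D@EX; v=D@EY; z=P[...,2]
for a in np.arange(-.08,.045,.01):
    m=(abs(u-a)<.004)&(abs(v)<.03)&(z>-.01); print(round(a,3),m.sum(),(np.median(z[m])-.12).round(4) if m.any() else None)
E
```

```text
time_s: 10.47
tool_pos: [0.5277, 0.1669, 0.2385]
tool_rot: [-78.6, 89.8, 21.7]
force: [1.2, 1.0, 0.8]
grip_width: 0.001
time_s: 11.13
tool_pos: [0.3801, 0.3455, 0.2363]
tool_rot: [143.0, 90.0, -116.2]
force: [0.8, 0.1, -1.0]
grip_width: 0.0008
scene flap_1_press 0.79 144 268 [0.525 0.182 0.121]
scene jar_center 0.7 284 273 [ 0.728 -0.108  0.183]
scene basket_center 0.69 166 334 [0.683 0.166 0.157]
scene cassettes_center 0.96 230 306 [0.715 0.011 0.163]
top flap_1_press 0.72 268 195 [0.526 0.179 0.118]
top jar_center 0.58 152 351 [ 0.719 -0.087  0.186]
top basket_center 0.74 176 199 [0.679 0.163 0.184]
top basket_center 0.17 217 284 [0.615 0.023 0.121]
top cassettes_center 0.96 167 282 [0.697 0.026 0.163]
-0.08 243 -0.0022
-0.07 120 -0.1005
-0.06 127 -0.0906
-0.05 125 -0.0908
-0.04 136 -0.0514
-0.03 142 -0.0393
-0.02 146 -0.0264
-0.01 153 -0.0141
-0.0 159 -0.0014
0.01 167 0.011
0.02 168 0.0233
0.03 19 0.0231
0.04 268 -0.0197
```

View pics/scene4.png

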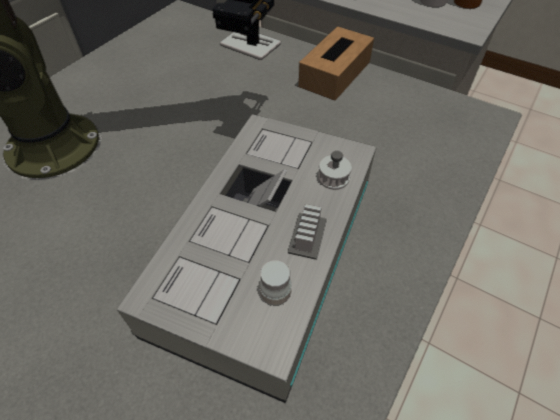

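View pics/top4.png

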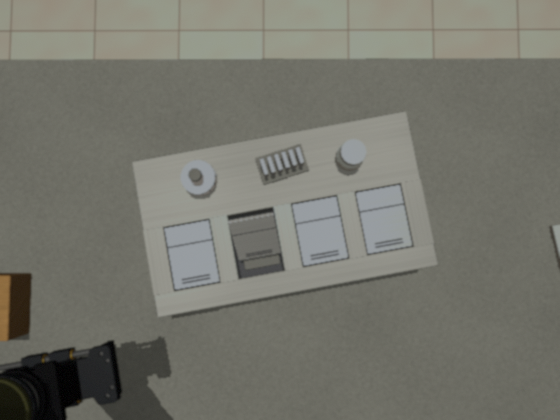

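Flap 2 (top view (257,242)) is open: its slope is about 1.25, i.e. roughly 0.9 rad. The jar, rack and basket are at the same pixels as before, and the arm is clear.

```bash
python3 - <<'E'
from h import *
print(env.sign_off())
E
```

```text
the job is handed in; nothing more can be done
None
```

The unlocked flap was flap 2. It is now fully open, the arm is clear of everything, and the job is handed in at about 11 s on the robot's clock; no verdict is reported.

- **Finding it:** Flap 1 held at about 22 N with almost no travel, so it is locked. Flap 2 gave way at a steady 3 N or so. I did not press flaps 3 and 4.
- **Opening it:** I pushed flap 2 down until it met its stop. The highest reading I saw there was about 31 N, with the tips some 46 mm below the deck top. I then lifted straight out and moved away.
- **Flap tilt:** After withdrawing, the depth picture showed a tilt of about 0.9 rad.
- **Standing items:** The jar, cassette rack and basket looked unmoved in both pictures. The networks' centres shifted by up to about 11 mm (the rack, top view) between the two looks. I put that down to their scatter, since the items sit at the same pixels.
- **Contact:** The tool force was back to its noise level of about 1 N.

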